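Set up the class camera bench: draw tubes to the focus band

ROBOT

A 6-joint arm with a two-finger parallel gripper is mounted at the origin on the work surface. World frame = base frame: x ahead of the robot, y to its left, z up, the work surface at z = 0. Lengths are in mm, angles in rad, forces in N, time in s.
With the tool pointing down it reaches from about 275 to 750 mm from the base axis. Payload 10.2 kg.
Tool frame: the origin (TCP) lies on the centre line of the jaws, within the pads' length; the fingertips stand 17 mm ahead of it and the grasp point (between the pads) lies 2 mm behind it; z points along the fingers, y is the line along which they close (so a half turn about z gives the same grasp; the last joint's range is limited). The gripper opens to 85 mm and grips with 20 to 120 N. Pads are 22 mm wide; open, the fingers measure 114 mm over their backs; the gripper's body (76 mm by 85 mm) begins 54 mm behind the grasp point. The pads swing forward as they close: fully open they stand 13 mm farther back than shut.
Start: joints at [-1.339, 0.313, 1.498, -0, 1.331, -0.223], TCP at [230.612, -471.645, 248.294] pointing down, gripper open.
Joint ranges: [-2.94, 2.94], [-0.97, 2.17], [0.19, 2.56], [-1.23, 4.37], [0.02, 3.11], [-2.88, 2.88]. Speed limits (rad/s): [2.39, 2.39, 3.01, 3.14, 3.14, 3.14].

INTERFACE

Orientations are given as a unit quaternion [w, x, y, z].
In Python, from rig import ctrl gives the robot as it stands. The module is installed in compiled form; this text tells all that it offers.
- The arm moves only by the shell command python3 -m jog 'ROWS' [FORCE]. ROWS is JSON, a list of rows, each an object with "delta_pos": the shift along the world's x, y, z in mm, a list of three; "angular": the turn, a rotation vector about the world's x, y, z in rad, a list of three; "fingers": the opening, from 0 (shut) to 1 (fully open). In form: [{"delta_pos": [tx, ty, tz], "angular": [rx, ry, rz], "fingers": fingers}, ...]. A call has 1 to 10 rows; each row is the pose to reach, as a shift and turn from the pose commanded when the call began; what a row does not reach only later rows make up. A row lasts 1/8 s, in which the tool goes at most 62.5 mm and 10.7 degrees, less where a joint would pass 70% of its speed; a pose out of reach is approached as far as the arm can. A call with a gripper value outside its range is refused whole. The fingers move at their own pace and stop on an object; FORCE is the grip in N (left out, the last holds). Time passes only in rows, so rows that repeat a pose let the fingers close. It gives the time, the measured TCP pose, the force, the opening and the grip force at its end, in the units of the state.
- ctrl.sense(): the state, without advancing time (a new reading comes with each control period).
- ctrl.capture(name): name is "side" or "top" or "wrist"; returns a dict with "pixels" (384x512x3 uint8, blue, green, red), "fx", "fy", "cx", "cy" (pixels), "R" (3x3) and "t" (3): a world point X has camera coordinates R X + t. Camera axes: x right, y down, z forward; pixel columns grow to the right and rows downward; lengths in mm; the calibration is good to about 2 mm. A picture is of the moment at which its call begins. There is no depth.
- ctrl.finish_job(): hands the job in; it is judged then, once.
The state is a dict: "time_s": time; "joints": joint angles; "dq": joint speeds; "tau": joint torques, N m; "eef_pos": TCP position; "ee_rot": TCP orientation; "force": force on the tool from outside, world axes, zero at the start; "wrist_torque": the same for the moment, N m; "grip_width": opening from 0.0 (shut) to 1.0 (fully open); "grip_force": force on a finger pad.
Only numpy, scipy, OpenCV 4.12 (cv2) and the standard library are available. Lean on these libraries where they do the work, as an engineer would, in place of code of your own. Each camera call takes 0.05 s, during which the arm holds its last target. There are 200 camera calls.

TASK

Get the optical bench ready for the lesson: pull out every dust plug and put it in the red tray, then slide each draw tube lying on the table, white screen end first, into a sleeve of its own until the right band is level with the sleeve's mouth - the first band (the one nearer the screen) if the arrow target stands on the near saddle of the rail, the second band if it stands on the far saddle. When all that is done press the lamp button, and leave the two white weighing boats with specimens where they are.

Things in the scene. Friction and masses are not known exactly. Their poses are not given: they have to be found in the camera images.
- bench: Optical bench fixed to the table; its yaw varies. Origin: at table level under the middle of three sleeve mouths; x points away from the robot along the sleeves, y left, z up. Wooden base 20 mm high, x 0 to 105 mm, y -210 to +125 mm. Behind the sleeves a low rail carries two black saddles on the bench's x axis: the near one at x = 125 mm, the far one at x = 190 mm.
- sleeve1 (a point): Centre of the left sleeve's mouth, 70 mm above the table, at bench y = +85 mm; axes as the bench, x into the bore. A square plywood sleeve, 40 mm wide outside, top 90 mm above the table, with a level bore 28 mm square and 93 mm deep, closed at the far end. The first 8 mm of the mouth flare out to about 34 mm. The mouth face is at this point.
- sleeve2 (a point): Centre of the middle sleeve's mouth (bench y = 0), otherwise the same as sleeve 1.
- sleeve3 (a point): Centre of the right sleeve's mouth (bench y = -85 mm), otherwise the same as sleeve 1.
- target: Arrow target: an upright white plate 70 mm wide and 97 mm tall with a black arrow, fixed on one of the bench's two rail saddles (near one at 125 mm, far one at 190 mm along the bench's x axis). Origin: centre of its underside.
- lamp: Small round lamp with a white bulb, 43 mm tall, fixed on the other saddle. Origin: centre of its underside.
- tray: Red tray 170 x 190 mm (its x, y), wall 5 mm thick and 22 mm high, floor 5 mm above the table, fixed, on the left or the right of the bench. Origin: centre of its underside. The other side has a cardboard glove box (120 x 170 mm, 60 mm high).
- lampbtn (a joint): Lamp push button on the right end of the bench's base: travel in m, 0 released, 0.006 fully down (about 5 N, springs back); it counts as pressed beyond 0.004.
- lampbtn_top (a point): Centre of the top face of the lamp button (28 mm across), pressed straight down.
- tube1_mid (a point): Centre of draw tube 1 (may be absent): square aluminium tube 120 mm long, 24 x 24 mm, 90 g, at first lying on the table. Its x axis runs along it to the front end (closed by a white screen), which enters the sleeve first. Two black bands 4 mm wide go round it, their middles 60 mm (first) and 80 mm (second) from the front end, that is 0 and 20 mm behind this point.
- tube1_front (a point): Centre of the front end face of draw tube 1, 60 mm ahead of its centre; same axes.
- tube2_mid (a point): Centre of draw tube 2 (may be absent): square aluminium tube 120 mm long, 24 x 24 mm, 90 g, at first lying on the table. Its x axis runs along it to the front end (closed by a white screen), which enters the sleeve first. Two black bands 4 mm wide go round it, their middles 60 mm (first) and 80 mm (second) from the front end, that is 0 and 20 mm behind this point.
- tube2_front (a point): Centre of the front end face of draw tube 2, 60 mm ahead of its centre; same axes.
- tube3_mid (a point): Centre of draw tube 3 (may be absent): square aluminium tube 120 mm long, 24 x 24 mm, 90 g, at first lying on the table. Its x axis runs along it to the front end (closed by a white screen), which enters the sleeve first. Two black bands 4 mm wide go round it, their middles 60 mm (first) and 80 mm (second) from the front end, that is 0 and 20 mm behind this point.
- tube3_front (a point): Centre of the front end face of draw tube 3, 60 mm ahead of its centre; same axes.
- plug1_grip (a point): Dust plug 1 (may be absent), black rubber, 40 g, loosely in a sleeve at the start: 25 mm square shank 45 mm long in the bore, 36 mm square flange 2 to 7 mm outside the mouth, 20 x 20 mm grip tab 7 to 47 mm outside. This point is in the tab, on the axis, 30 mm outside the mouth; x points into the sleeve. It comes out when pulled straight back 50 mm.
- plug2_grip (a point): Dust plug 2 (may be absent), black rubber, 40 g, loosely in a sleeve at the start: 25 mm square shank 45 mm long in the bore, 36 mm square flange 2 to 7 mm outside the mouth, 20 x 20 mm grip tab 7 to 47 mm outside. This point is in the tab, on the axis, 30 mm outside the mouth; x points into the sleeve. It comes out when pulled straight back 50 mm.
- plug3_grip (a point): Dust plug 3 (may be absent), black rubber, 40 g, loosely in a sleeve at the start: 25 mm square shank 45 mm long in the bore, 36 mm square flange 2 to 7 mm outside the mouth, 20 x 20 mm grip tab 7 to 47 mm outside. This point is in the tab, on the axis, 30 mm outside the mouth; x points into the sleeve. It comes out when pulled straight back 50 mm.
- boat1: White weighing boat with specimens, about 62 mm square and 20 mm high, loose on the table left of the middle; origin: centre of its underside. To be left alone.
- boat2: White weighing boat with specimens, about 62 mm square and 20 mm high, loose on the table right of the middle; origin: centre of its underside. To be left alone.
Things that resemble listed ones, but are neither listed nor needed, are in the scene too. Leave any pink or turquoise look-alike of the part that bears plug2_grip alone.

How it is judged (in metres and radians):
On the way, in this order (a step that is already met when the one before it is completed fails the run):
1. every dust plug is in the tray and every draw tube is in a sleeve at the right band (((x of target in the frame of bench below 0.158 m and x of tube1_front in the frame of bench between 0.055 and 0.065 m) or (x of target in the frame of bench above 0.158 m and x of tube1_front in the frame of bench between 0.075 and 0.085 m)) and (y of tube1_front in the frame of bench between -0.091 and -0.079 m or y of tube1_front in the frame of bench between -0.006 and 0.006 m or y of tube1_front in the frame of bench between 0.079 and 0.091 m) and z of tube1_front in the frame of bench between 0.062 and 0.078 m and angle between the x axis of each of tube1_mid, tube2_mid, tube3_mid and the x axis of bench, either way round below 0.12 rad and ((x of target in the frame of bench below 0.158 m and x of tube2_front in the frame of bench between 0.055 and 0.065 m) or (x of target in the frame of bench above 0.158 m and x of tube2_front in the frame of bench between 0.075 and 0.085 m)) and (y of tube2_front in the frame of bench between -0.091 and -0.079 m or y of tube2_front in the frame of bench between -0.006 and 0.006 m or y of tube2_front in the frame of bench between 0.079 and 0.091 m) and z of tube2_front in the frame of bench between 0.062 and 0.078 m and ((x of target in the frame of bench below 0.158 m and x of tube3_front in the frame of bench between 0.055 and 0.065 m) or (x of target in the frame of bench above 0.158 m and x of tube3_front in the frame of bench between 0.075 and 0.085 m)) and (y of tube3_front in the frame of bench between -0.091 and -0.079 m or y of tube3_front in the frame of bench between -0.006 and 0.006 m or y of tube3_front in the frame of bench between 0.079 and 0.091 m) and z of tube3_front in the frame of bench between 0.062 and 0.078 m and x of plug1_grip in the frame of tray between -0.085 and 0.085 m and y of plug1_grip in the frame of tray between -0.095 and 0.095 m and z of plug1_grip in the frame of tray between 0 and 0.05 m and x of plug2_grip in the frame of tray between -0.085 and 0.085 m and y of plug2_grip in the frame of tray between -0.095 and 0.095 m and z of plug2_grip in the frame of tray between 0 and 0.05 m and x of plug3_grip in the frame of tray between -0.085 and 0.085 m and y of plug3_grip in the frame of tray between -0.095 and 0.095 m and z of plug3_grip in the frame of tray between 0 and 0.05 m), for 0.2 s.
2. the lamp button is pressed down (value of joint lampbtn above 0.004 m), for 0.05 s.
At the end, for the whole second after the job is handed in: Every tube present lies in a sleeve (front end within 6 mm of a bore axis sideways and 8 mm in height, tube within 0.12 rad of the sleeve) with its front end 60 mm (target on the near saddle) or 80 mm (far saddle) inside the mouth, within 5 mm, at rest; every plug present lies in the tray (all of step 1 and linear speed of each of tube1, tube2, tube3 below 0.03 m/s); the robot touches nothing.
It fails at once if a weighing boat is shoved more than 40 mm (distance of any of boat1, boat2 from where it was at the start of the episode above 0.04 m).
Of tube1, tube2, tube3 only 2 to 3 are there at a start; the rules pass over those that are not, and their reading is None.
Of plug1, plug2, plug3 only 2 to 3 are there at a start; the rules pass over those that are not, and their reading is None.
At some moment in a run one of tube1, tube2, tube3 may be knocked a few centimetres aside while the robot is not near it.
Once in a run the grip may slacken for a moment while it holds something.
It also fails if it takes over 210 s, if anything falls off the work surface, if the arm or the gripper's body presses on something with over 40 N, if the wrist force passes 120 N, or if a joint passes its speed limit or range.

## Working session

There is one attempt and no reset: what is moved stays moved. The work goes in short steps, Python scripts to look and compute and a shell command to move; the robot and the scene stay as the last step left them, time stands still between calls to the robot, and variables do not carry over. Pictures are saved under pics/ and viewed, at most 14 in all, crops included, and the job is handed in when it is done.

```bash
mkdir -p pics; cat > h.py <<'E'
import numpy as np, cv2, json
from rig import ctrl
def cap(n,f):
    c=ctrl.capture(n); c={k:np.array(v) for k,v in c.items()}
    np.savez(f'pics/{f}.npz',**c); cv2.imwrite(f'pics/{f}.png',c['pixels']); return c
def load(f): return np.load(f'pics/{f}.npz')
def ray(c,u,v):
    d=c['R'].T@np.array([(u-c['cx'])/c['fx'],(v-c['cy'])/c['fy'],1]); return -c['R'].T@c['t'],d
def at(c,u,v,z):
    o,d=ray(c,u,v); return o+d*(z-o[2])/d[2]
def px(c,X):
    p=c['R']@np.array(X,float)+c['t']; return np.array([c['fx']*p[0]/p[2]+c['cx'],c['fy']*p[1]/p[2]+c['cy']])
E
python3 - <<'E'
from h import *
a=cap('top','top0');b=cap('side','side0')
cv2.imwrite('pics/v1.png',cv2.resize(a['pixels'],(800,600),interpolation=cv2.INTER_CUBIC))
cv2.imwrite('pics/v2.png',cv2.resize(b['pixels'],(800,600),interpolation=cv2.INTER_CUBIC))
s=ctrl.sense();print(s)
for c in(a,b):print(-c['R'].T@c['t'],c['R'],c['fx'])
E
```

```text
{'time_s': 0.1, 'joints': array([-1.33942823e+00,  3.13384086e-01,  1.49832302e+00, -5.20966822e-06,
        1.33099799e+00, -2.23424489e-01]), 'dq': array([-3.57709756e-04, -2.84803495e-03, -2.40237576e-03, -4.30748870e-04,
        5.94012327e-04, -1.80156391e-06]), 'tau': array([ 1.92105821e-03, -4.12904620e+01, -2.60139209e+01, -2.32134817e-04,
        3.05502690e-03, -1.73484949e-06]), 'eef_pos': array([ 230.54997246, -471.44974696,  247.81172713]), 'ee_rot': array([-5.56210027e-04,  9.74256390e-01,  2.25442181e-01, -4.73914336e-06]), 'force': array([ 0.16269683, -0.09912825,  0.75962827]), 'wrist_torque': array([-0.01209637,  0.00300337,  0.0263244 ]), 'grip_force': 0.0, 'grip_width': 1.0012186103965444}
[493.00163946   3.11434408 879.89270745] [[-0.01329739 -0.99985996  0.01016058]
 [-0.99262996  0.01197578 -0.12059168]
 [ 0.12045311 -0.01168925 -0.9926502 ]] 350.3310035889716
[368.99573897 780.23446826 533.17072216] [[-0.96715539 -0.25344952 -0.01933376]
 [-0.11159648  0.49172395 -0.86357037]
 [ 0.22837837 -0.83304916 -0.50385754]] 405.70785908150043
```

View pics/v1.png

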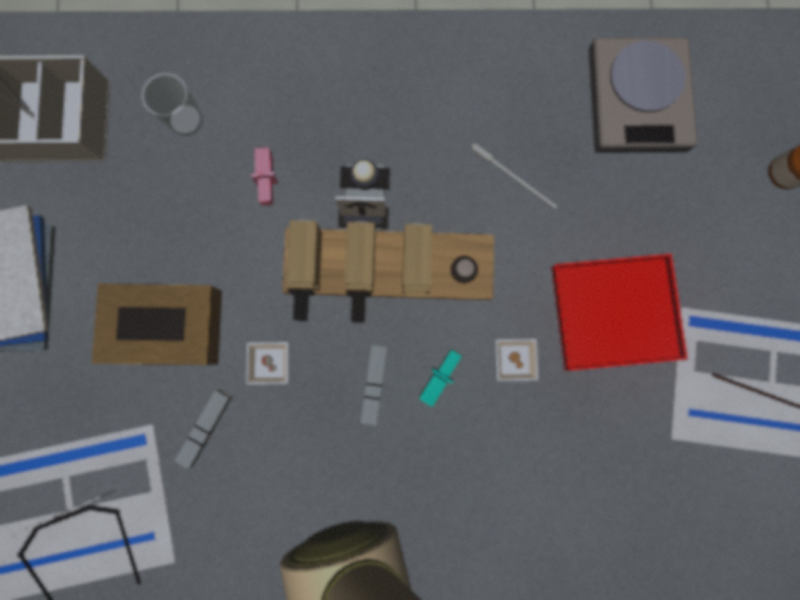

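View pics/v2.png

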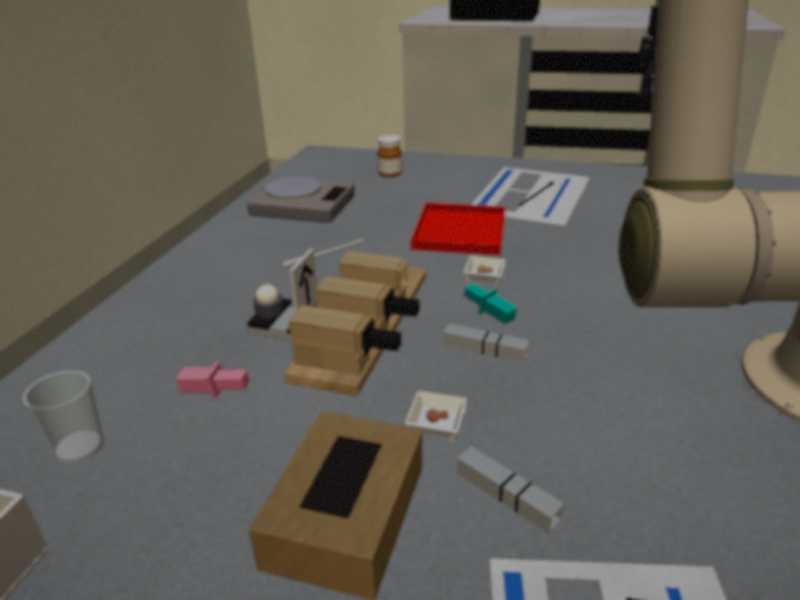

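Top view at 800 px scale: two black plugs at (301,305) and (358,307), the right sleeve (417,260) is empty, and the button is at (464,268). The tubes are at (373,385) and (203,428), and the tray is at (620,312). The target stands on the near saddle and the lamp on the far one, so the first band applies. The pink (263,175) and turquoise (440,378) pieces are look-alikes. The black pieces in the sleeves fit the description because they are black and inserted. I'll confirm that in an enlarged crop.

```bash
python3 - <<'E'
from h import *
a=load('top0')
cv2.imwrite('pics/v3.png',cv2.resize(a['pixels'][95:215,170:330],(800,600),interpolation=cv2.INTER_CUBIC))
k=.64
for n,u,v,z in [('tray1',553,265,22),('tray2',671,255,22),('tray3',687,358,22),('tray4',567,369,22),('btn',464,268,30),
 ('Afr',378,347,24),('Abk',370,424,24),('Bfr',223,393,24),('Bbk',184,465,24),('boat1',267,363,10),('boat2',516,359,10),('turq',440,378,15),
 ('s1far',304,222,90),('s1near',300,288,90),('s2far',361,223,90),('s2near',359,292,90),('s3far',418,225,90),('s3near',417,291,90)]:
    print(n,at(a,u*k,v*k,z).round(1))
E
```

```text
tray1 [ 644.3 -257.3   22. ]
tray2 [ 658.4 -447.7   22. ]
tray3 [ 494.2 -460.7   22. ]
tray4 [ 479.7 -271.3   22. ]
btn [ 639.7 -114.    30. ]
Afr [517.6  22.8  24. ]
Abk [400.4  36.1  24. ]
Bfr [450.3 261.6  24. ]
Bbk [343.7 317.8  24. ]
boat1 [495.2 198.   10. ]
boat2 [ 496.3 -195.    10. ]
turq [468.3 -73.5  15. ]
s1far [700.9 128.7  90. ]
s1near [602.6 133.8  90. ]
s2far [698.4  44.7  90. ]
s2near [595.7  48.2  90. ]
s3far [694.5 -39.5  90. ]
s3near [596.2 -36.2  90. ]
```

View pics/v3.png

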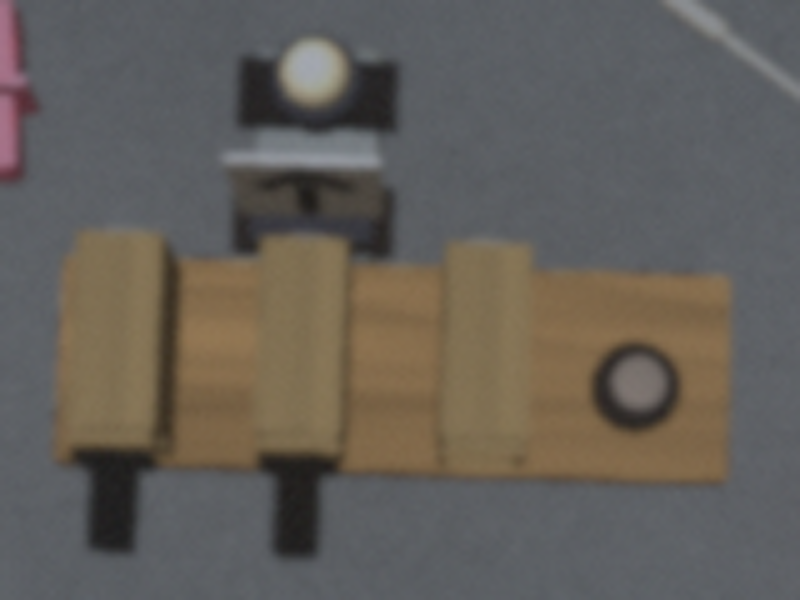

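Crop: two black plugs at (112,500) and (297,505), the right sleeve empty, the white target plate on the near saddle and the lamp bulb behind it on the far saddle. Next I fit the bench pose.

```bash
python3 - <<'E'
from h import *
from scipy.optimize import least_squares
a=load('top0')
P=[((65,255),105,125,20),((730,272),105,-210,20),((727,480),0,-210,20),((57,463),0,125,20),
((77,232),'L',105,90),((165,235),'L',65,90),((262,235),'L',20,90),((350,237),'L',-20,90),((447,243),'L',-65,90),((532,243),'L',-105,90),
((88,549),-47,95,80),((133,551),-47,75,80),((274,553),-47,10,80),((317,554),-47,-10,80)]
def w(p,x,y,z):
    c,s=np.cos(p[2]),np.sin(p[2]); return [p[0]+c*x-s*y,p[1]+s*x+c*y,z]
def f(p):
    r=[]
    for (u,v),x,y,z in P:
        r+=list((px(a,w(p,p[3] if x=='L' else x,y,z))-[170+u/5,95+v/5]))
    return np.array(r)
s=least_squares(f,[590,45,-.04,100],x_scale=[10,10,.1,10],loss='soft_l1',f_scale=.5)
p=s.x;print(p,f(p).reshape(-1,2).round(1).tolist())
for n,x,y,z in [('m1',0,85,70),('m2',0,0,70),('m3',0,-85,70),('p1',-30,85,70),('p2',-30,0,70)]: print(n,np.round(w(p,x,y,z),1))
print(at(a,170+637/5,95+382/5,32))
E
```

```text
[ 6.00181569e+02  4.83144826e+01 -3.77322355e-02  9.88571592e+01] [[-0.2, -0.1], [0.3, 0.0], [0.7, -0.1], [-0.7, -0.2], [0.1, -0.1], [-0.1, -0.2], [0.0, 0.3], [-0.3, 0.3], [-0.2, -0.4], [0.1, 0.1], [0.1, 0.1], [-0.2, -0.1], [0.1, 0.2], [0.2, 0.2]]
m1 [603.4 133.3  70. ]
m2 [600.2  48.3  70. ]
m3 [597.  -36.6  70. ]
p1 [573.4 134.4  70. ]
p2 [570.2  49.4  70. ]
[ 639.64168328 -114.79293262   32.        ]
```

```bash
python3 -m jog '[{"delta_pos":[60,120,0],"angular":[0,0,-0.1],"fingers":1},{"delta_pos":[342.5,606,-28],"angular":[0,0,-0.493],"fingers":0.8},{"delta_pos":[342.5,606,-28],"angular":[0,0,-0.493],"fingers":0.6},{"delta_pos":[342.5,606,-28],"angular":[0,0,-0.493],"fingers":0.6},{"delta_pos":[342.5,606,-28],"angular":[0,0,-0.493],"fingers":0.6},{"delta_pos":[342.5,606,-28],"angular":[0,0,-0.493],"fingers":0.6},{"delta_pos":[342.5,606,-28],"angular":[0,0,-0.493],"fingers":0.6},{"delta_pos":[342.5,606,-28],"angular":[0,0,-0.493],"fingers":0.6},{"delta_pos":[342.5,606,-28],"angular":[0,0,-0.493],"fingers":0.6},{"delta_pos":[342.5,606,-28],"angular":[0,0,-0.493],"fingers":0.6}]' 40; python3 -m jog '[{"delta_pos":[0,0,0],"angular":[0,0,0],"fingers":0.6}]'
```

```text
time_s: 1.35
eef_pos: [533.3, 65.4, 223.6]
ee_rot: [0.0, 1.0, -0.019, -0.0]
force: [0.9, -1.2, -0.1]
grip_width: 0.597
grip_force: 0.0
time_s: 1.48
eef_pos: [533.1, 66.5, 222.9]
ee_rot: [-0.0, 1.0, -0.017, -0.001]
force: [-0.2, 0.3, -0.0]
grip_width: 0.601
grip_force: 0.0
```

```bash
python3 -m jog '[{"delta_pos":[40,68,-20],"angular":[0,0,0],"fingers":0.6},{"delta_pos":[40,68,-20],"angular":[0,0,0],"fingers":0.6},{"delta_pos":[40,68,-20],"angular":[0,0,0],"fingers":0.6}]'; python3 - <<'E'
from h import *
c=cap('wrist','w1');d=cap('top','top1')
cv2.imwrite('pics/v4.png',np.hstack([c['pixels'],d['pixels'][:,:280]])[:, :792])
print(-c['R'].T@c['t'],c['R'][2],c['fx'],ctrl.sense()['eef_pos'])
for n,X in dict(p1=(573.4,134.4,80),m1=(603.4,133.3,90),A=(459,29,24),B=(397,290,24)).items():print(n,px(c,X).round())
E
```

```text
time_s: 1.85
eef_pos: [572.4, 131.0, 203.3]
ee_rot: [0.0, 1.0, -0.019, -0.001]
force: [-0.4, -0.0, -0.5]
grip_width: 0.601
grip_force: 0.0
[646.1102083  128.56549173 329.77191675] [-0.29129022  0.01036223 -0.95657861] 334.7757111646523 [572.33431797 130.03437386 204.2438702 ]
p1 [250. 187.]
m1 [250. 150.]
A [357. 274.]
B [115. 332.]
```

View pics/v4.png

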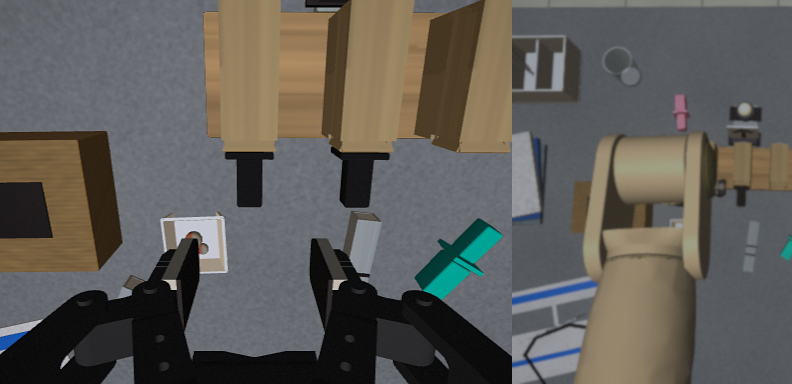

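The wrist view shows the plug 1 tab at (250,180), where the fit predicted it. The white boat at (195,243) stays clear. Now I descend to the tab.

```bash
python3 -m jog '[{"delta_pos":[0,0,-60],"angular":[0,0,0],"fingers":0.6},{"delta_pos":[0,4,-100],"angular":[0,0,0],"fingers":0.6},{"delta_pos":[0,4,-100],"angular":[0,0,0],"fingers":0.6},{"delta_pos":[0,4,-100],"angular":[0,0,0],"fingers":0.6},{"delta_pos":[0,4,-100],"angular":[0,0,0],"fingers":0.6}]'; python3 - <<'E'
from h import *
for i in range(3):
    c=cap('wrist','w2'); s=ctrl.sense();print(s['time_s'],s['eef_pos'],s['ee_rot'],s['force'])
E
```

```text
time_s: 2.58
eef_pos: [573.5, 135.0, 106.1]
ee_rot: [-0.0, 1.0, -0.019, 0.002]
force: [-0.6, -0.0, 1.0]
grip_width: 0.599
grip_force: 0.0
2.625 [573.34021535 135.06421691 105.71180409] [-5.69399817e-05  9.99813897e-01 -1.92357313e-02  1.46795436e-03] [-0.67408317 -0.07077384 -0.57515202]
2.675 [573.14216007 135.16687317 105.33706848] [-4.03367101e-05  9.99815695e-01 -1.91638466e-02  1.14915022e-03] [ 1.03958703 -0.11894513 -0.11935923]
2.725 [572.99282485 135.23754416 104.98073965] [-4.78291068e-05  9.99816828e-01 -1.91206217e-02  8.43121606e-04] [-0.60270267 -0.09010101 -0.1992323 ]
```

```bash
python3 -m jog '[{"delta_pos":[0,0,-32],"angular":[0,0,0],"fingers":0.6},{"delta_pos":[0,-0.5,-32],"angular":[0,0,0],"fingers":0.6},{"delta_pos":[0,-0.5,-32],"angular":[0,0,0],"fingers":0.6},{"delta_pos":[0,-0.5,-32],"angular":[0,0,0],"fingers":0.1},{"delta_pos":[0,-0.5,-32],"angular":[0,0,0],"fingers":0.1},{"delta_pos":[0,-0.5,-32],"angular":[0,0,0],"fingers":0.1},{"delta_pos":[0,-0.5,-32],"angular":[0,0,0],"fingers":0.1},{"delta_pos":[0,-0.5,-32],"angular":[0,0,0],"fingers":0.1}]' 40
```

```text
time_s: 3.72
eef_pos: [572.9, 134.9, 72.5]
ee_rot: [-0.0, 1.0, -0.019, 0.001]
force: [-2.2, -0.3, 5.7]
grip_width: 0.224
grip_force: 43.0
```

```bash
python3 -m jog '[{"delta_pos":[-15,0.6,0],"angular":[0,0,0],"fingers":0.1},{"delta_pos":[-35,1.3,0],"angular":[0,0,0],"fingers":0.1},{"delta_pos":[-55,2,0],"angular":[0,0,0],"fingers":0.1},{"delta_pos":[-75,2.8,0],"angular":[0,0,0],"fingers":0.1},{"delta_pos":[-85,3,0],"angular":[0,0,0],"fingers":0.1},{"delta_pos":[-85,3,0],"angular":[0,0,0],"fingers":0.1},{"delta_pos":[-85,3,60],"angular":[0,0,0],"fingers":0.1},{"delta_pos":[-85,3,80],"angular":[0,0,0],"fingers":0.1},{"delta_pos":[-85,3,80],"angular":[0,0,0],"fingers":0.1}]' 60
python3 - <<'E'
from h import *
c=cap('wrist','w3');cv2.imwrite('pics/v5.png',c['pixels'])
E
```

```text
time_s: 4.85
eef_pos: [488.8, 137.8, 153.0]
ee_rot: [-0.0, 1.0, -0.019, 0.002]
force: [0.1, 0.3, -0.1]
grip_width: 0.223
grip_force: 63.1
```

View pics/v5.png

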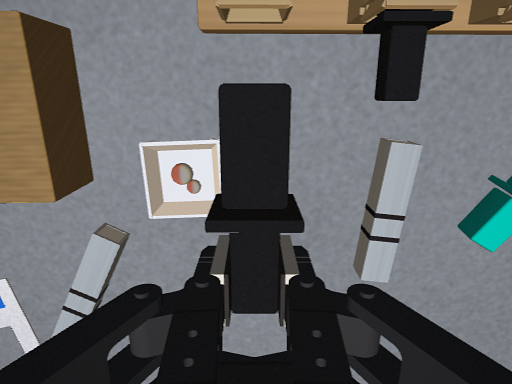

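The plug is out and held at (255,200), and tubes A (390,215) and B (95,280) are both visible. Now to the tray.

```bash
python3 -m jog '[{"delta_pos":[51,-448,0],"angular":[0,0,0],"fingers":0.1},{"delta_pos":[51,-448,0],"angular":[0,0,0],"fingers":0.1},{"delta_pos":[51,-448,0],"angular":[0,0,0],"fingers":0.1},{"delta_pos":[51,-448,0],"angular":[0,0,0],"fingers":0.1},{"delta_pos":[51,-448,0],"angular":[0,0,0],"fingers":0.1},{"delta_pos":[51,-448,0],"angular":[0,0,0],"fingers":0.1},{"delta_pos":[51,-448,0],"angular":[0,0,0],"fingers":0.1},{"delta_pos":[51,-448,0],"angular":[0,0,0],"fingers":0.1},{"delta_pos":[51,-448,-10],"angular":[0,0,0],"fingers":0.1},{"delta_pos":[51,-448,-60],"angular":[0,0,0],"fingers":0.1}]'; python3 -m jog '[{"delta_pos":[0,0,0],"angular":[0,0,0],"fingers":0.1},{"delta_pos":[0,0,0],"angular":[0,0,0],"fingers":0.1}]'
```

```text
time_s: 6.15
eef_pos: [539.7, -309.4, 92.4]
ee_rot: [0.001, 1.0, -0.018, 0.002]
force: [1.5, -0.9, -1.6]
grip_width: 0.223
grip_force: 63.1
time_s: 6.4
eef_pos: [539.2, -309.6, 93.2]
ee_rot: [0.0, 1.0, -0.019, 0.0]
force: [-0.9, -0.4, -0.1]
grip_width: 0.218
grip_force: 63.1
```

```bash
python3 -m jog '[{"delta_pos":[0,0,-50],"angular":[0,0,0],"fingers":0.1},{"delta_pos":[0,0,-63],"angular":[0,0,0],"fingers":0.1},{"delta_pos":[0,0,-63],"angular":[0,0,0],"fingers":0.1},{"delta_pos":[0,0,-63],"angular":[0,0,0],"fingers":0.4},{"delta_pos":[0,0,-63],"angular":[0,0,0],"fingers":0.5},{"delta_pos":[0,0,-30],"angular":[0,0,0],"fingers":0.5},{"delta_pos":[0,0,30],"angular":[0,0,0],"fingers":0.5},{"delta_pos":[0,0,80],"angular":[0,0,0],"fingers":0.6},{"delta_pos":[0,0,80],"angular":[0,0,0],"fingers":0.6}]'
python3 -m jog '[{"delta_pos":[31,359,0],"angular":[0,0,0],"fingers":0.6},{"delta_pos":[31,359,0],"angular":[0,0,0],"fingers":0.6},{"delta_pos":[31,359,0],"angular":[0,0,0],"fingers":0.6},{"delta_pos":[31,359,0],"angular":[0,0,0],"fingers":0.6},{"delta_pos":[31,359,0],"angular":[0,0,0],"fingers":0.6},{"delta_pos":[31,359,0],"angular":[0,0,0],"fingers":0.6},{"delta_pos":[31,359,0],"angular":[0,0,0],"fingers":0.6},{"delta_pos":[31,359,0],"angular":[0,0,0],"fingers":0.6},{"delta_pos":[31,359,-60],"angular":[0,0,0],"fingers":0.6},{"delta_pos":[31,359,-60],"angular":[0,0,0],"fingers":0.6}]'
```

```text
time_s: 7.52
eef_pos: [540.0, -311.2, 177.1]
ee_rot: [0.003, 1.0, -0.019, 0.004]
force: [-0.0, -0.2, -0.5]
grip_width: 0.599
grip_force: 0.0
time_s: 8.78
eef_pos: [567.5, 47.7, 108.7]
ee_rot: [-0.0, 1.0, -0.02, -0.004]
force: [-0.8, -0.5, 1.5]
grip_width: 0.6
grip_force: 0.0
```

```bash
python3 -m jog '[{"delta_pos":[1,0.5,-20],"angular":[0,0,0],"fingers":0.6},{"delta_pos":[1,0.5,-40],"angular":[0,0,0],"fingers":0.6},{"delta_pos":[1,0.5,-40],"angular":[0,0,0],"fingers":0.6},{"delta_pos":[1,0.5,-40],"angular":[0,0,0],"fingers":0.1},{"delta_pos":[1,0.5,-40],"angular":[0,0,0],"fingers":0.1},{"delta_pos":[1,0.5,-40],"angular":[0,0,0],"fingers":0.1},{"delta_pos":[1,0.5,-40],"angular":[0,0,0],"fingers":0.1},{"delta_pos":[1,0.5,-40],"angular":[0,0,0],"fingers":0.1}]' 60
```

```text
time_s: 9.78
eef_pos: [571.3, 49.1, 73.2]
ee_rot: [0.0, 1.0, -0.019, 0.001]
force: [-1.4, -2.2, 6.1]
grip_width: 0.225
grip_force: 61.8
```

```bash
python3 -m jog '[{"delta_pos":[-15,0.6,0],"angular":[0,0,0],"fingers":0.1},{"delta_pos":[-35,1.3,0],"angular":[0,0,0],"fingers":0.1},{"delta_pos":[-55,2,0],"angular":[0,0,0],"fingers":0.1},{"delta_pos":[-75,2.8,0],"angular":[0,0,0],"fingers":0.1},{"delta_pos":[-85,3,0],"angular":[0,0,0],"fingers":0.1},{"delta_pos":[-85,3,0],"angular":[0,0,0],"fingers":0.1},{"delta_pos":[-85,3,60],"angular":[0,0,0],"fingers":0.1},{"delta_pos":[-85,3,80],"angular":[0,0,0],"fingers":0.1},{"delta_pos":[-85,3,80],"angular":[0,0,0],"fingers":0.1}]' 60
python3 -m jog '[{"delta_pos":[53,-449,0],"angular":[0,0,0],"fingers":0.1},{"delta_pos":[53,-449,0],"angular":[0,0,0],"fingers":0.1},{"delta_pos":[53,-449,0],"angular":[0,0,0],"fingers":0.1},{"delta_pos":[53,-449,0],"angular":[0,0,0],"fingers":0.1},{"delta_pos":[53,-449,0],"angular":[0,0,0],"fingers":0.1},{"delta_pos":[53,-449,0],"angular":[0,0,0],"fingers":0.1},{"delta_pos":[53,-449,0],"angular":[0,0,0],"fingers":0.1},{"delta_pos":[53,-449,0],"angular":[0,0,0],"fingers":0.1},{"delta_pos":[53,-449,0],"angular":[0,0,0],"fingers":0.1},{"delta_pos":[53,-449,-60],"angular":[0,0,0],"fingers":0.1}]'
python3 -m jog '[{"delta_pos":[0,0,0],"angular":[0,0,0],"fingers":0.1},{"delta_pos":[0,0,0],"angular":[0,0,0],"fingers":0.1}]'
python3 - <<'E'
from h import *
c=cap('wrist','w4');cv2.imwrite('pics/v6.png',c['pixels'])
E
```

```text
time_s: 10.9
eef_pos: [486.8, 52.2, 153.1]
ee_rot: [0.0, 1.0, -0.019, 0.002]
force: [0.6, -0.8, 0.1]
grip_width: 0.221
grip_force: 61.0
time_s: 12.15
eef_pos: [540.4, -397.4, 94.5]
ee_rot: [0.003, 1.0, -0.019, 0.003]
force: [1.5, -0.9, -1.2]
grip_width: 0.223
grip_force: 61.0
time_s: 12.4
eef_pos: [539.4, -396.5, 93.7]
ee_rot: [0.001, 1.0, -0.019, 0.001]
force: [0.5, -0.3, 0.8]
grip_width: 0.219
grip_force: 61.0
```

View pics/v6.png

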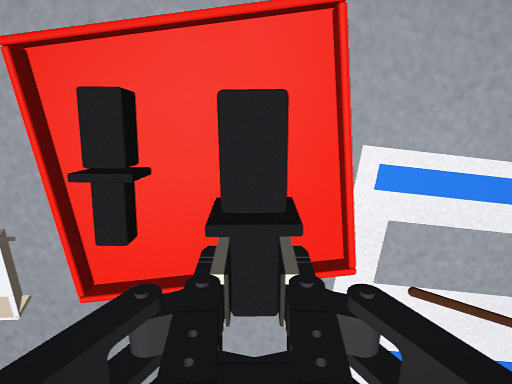

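Plug 1 lies in the tray at (110,165), and plug 2 is above the tray at (255,150). Releasing it 12 mm further in.

```bash
python3 -m jog '[{"delta_pos":[12,10,-30],"angular":[0,0,0],"fingers":0.1},{"delta_pos":[12,10,-63],"angular":[0,0,0],"fingers":0.1},{"delta_pos":[12,10,-63],"angular":[0,0,0],"fingers":0.1},{"delta_pos":[12,10,-63],"angular":[0,0,0],"fingers":0.4},{"delta_pos":[12,10,-63],"angular":[0,0,0],"fingers":0.5},{"delta_pos":[12,10,-30],"angular":[0,0,0],"fingers":0.5},{"delta_pos":[12,10,30],"angular":[0,0,0],"fingers":0.5},{"delta_pos":[12,10,90],"angular":[0,0,0],"fingers":0.6},{"delta_pos":[12,10,90],"angular":[0,0,0],"fingers":0.6}]'
python3 -m jog '[{"delta_pos":[-130,420,0],"angular":[0,0,-0.07],"fingers":0.6},{"delta_pos":[-130,420,0],"angular":[0,0,-0.07],"fingers":0.6},{"delta_pos":[-130,420,0],"angular":[0,0,-0.07],"fingers":0.6},{"delta_pos":[-130,420,0],"angular":[0,0,-0.07],"fingers":0.6},{"delta_pos":[-130,420,0],"angular":[0,0,-0.07],"fingers":0.6},{"delta_pos":[-130,420,0],"angular":[0,0,-0.07],"fingers":0.6},{"delta_pos":[-130,420,0],"angular":[0,0,-0.07],"fingers":0.6},{"delta_pos":[-130,420,0],"angular":[0,0,-0.07],"fingers":0.6},{"delta_pos":[-130,420,0],"angular":[0,0,-0.07],"fingers":0.6},{"delta_pos":[-130,420,0],"angular":[0,0,-0.07],"fingers":0.6}]'
python3 -m jog '[{"delta_pos":[0,0,0],"angular":[0,0,0],"fingers":0.6},{"delta_pos":[0,0,0],"angular":[0,0,0],"fingers":0.6}]'
python3 - <<'E'
from h import *
c=cap('wrist','w5');cv2.imwrite('pics/v7.png',cv2.resize(c['pixels'],(800,600),interpolation=cv2.INTER_CUBIC))
print(ctrl.sense()['eef_pos'])
E
```

```text
time_s: 13.58
eef_pos: [551.9, -388.0, 188.8]
ee_rot: [0.004, 1.0, -0.019, 0.004]
force: [-0.0, -0.9, -0.2]
grip_width: 0.596
grip_force: 0.0
time_s: 14.82
eef_pos: [421.0, 32.3, 181.8]
ee_rot: [0.0, 0.998, -0.055, -0.0]
force: [-0.1, -1.1, -1.1]
grip_width: 0.599
grip_force: 0.0
time_s: 15.08
eef_pos: [420.7, 32.8, 181.8]
ee_rot: [0.0, 0.999, -0.055, -0.0]
force: [-0.1, 0.8, -0.4]
grip_width: 0.601
grip_force: 0.0
[420.68808909  32.9259028  181.82492431]
```

View pics/v7.png

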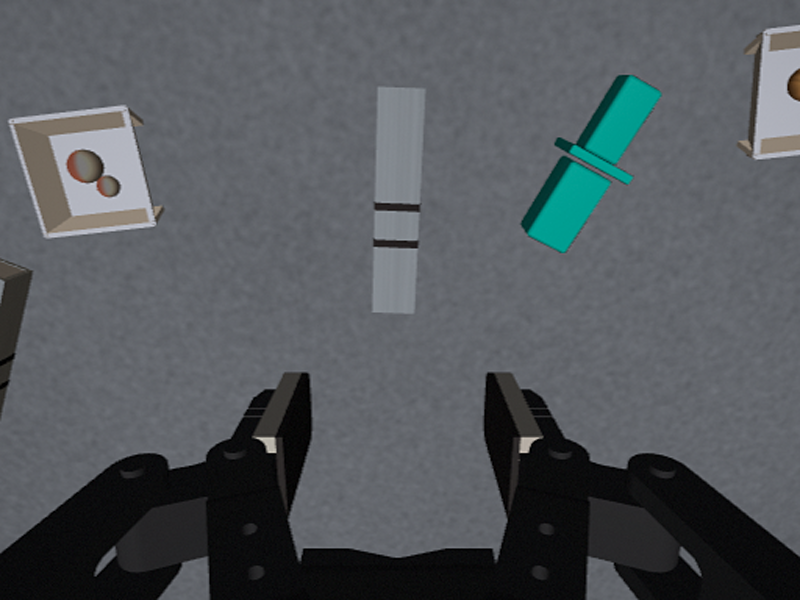

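Tube A runs from its front end (401,88) to its rear end (393,312), with bands at (396,207) and (396,243). The bands sit nearer the rear, so the front faces the bench. The turquoise look-alike (595,165) is to be left alone.

```bash
python3 - <<'E'
from h import *
c=load('w5')
for n,u,v in [('f',401,88),('r',393,312),('b1',396.5,207),('b2',396,243)]: print(n,at(c,u*.64,v*.64,24).round(1))
f=at(c,401*.64,88*.64,24);r=at(c,393*.64,312*.64,24);d=f-r;print(np.linalg.norm(d),np.arctan2(d[1],d[0]),(f+r)/2-35*d/np.linalg.norm(d))
E
```

```text
f [518.2  20.1  24. ]
r [399.9  37.6  24. ]
b1 [459.  29.  24.]
b2 [439.5  31.4  24. ]
119.63217926349151 -0.14639953685374593 [424.40620072  33.96054373  24.        ]
```

```bash
python3 -m jog '[{"delta_pos":[3.5,1,-60],"angular":[0,0,-0.03],"fingers":0.6},{"delta_pos":[3.5,1,-120],"angular":[0,0,-0.03],"fingers":0.6},{"delta_pos":[3.5,1,-145],"angular":[0,0,-0.03],"fingers":0.6},{"delta_pos":[3.5,1,-162],"angular":[0,0,-0.03],"fingers":0.6},{"delta_pos":[3.5,1,-162],"angular":[0,0,-0.03],"fingers":0.6},{"delta_pos":[3.5,1,-162],"angular":[0,0,-0.03],"fingers":0.15},{"delta_pos":[3.5,1,-162],"angular":[0,0,-0.03],"fingers":0.15},{"delta_pos":[3.5,1,-162],"angular":[0,0,-0.03],"fingers":0.15},{"delta_pos":[3.5,1,-162],"angular":[0,0,-0.03],"fingers":0.15},{"delta_pos":[3.5,1,-162],"angular":[0,0,-0.03],"fingers":0.15}]' 60
python3 -c "
from h import *
s=ctrl.sense();print(s['eef_pos'],s['ee_rot'])"
```

```text
time_s: 16.38
eef_pos: [424.8, 34.2, 20.9]
ee_rot: [0.0, 0.998, -0.069, 0.001]
force: [-1.2, -0.1, 6.7]
grip_width: 0.268
grip_force: 59.7
[424.75519198  34.177144    20.94141166] [ 1.63857061e-04  9.97613369e-01 -6.90395891e-02  1.03601804e-03]
```

```bash
python3 -m jog '[{"delta_pos":[0,0,30],"angular":[0,0,0],"fingers":0.15},{"delta_pos":[0,0,60],"angular":[0,0,0.05],"fingers":0.15},{"delta_pos":[30,10,60],"angular":[0,0,0.1],"fingers":0.15},{"delta_pos":[56,18.6,59],"angular":[0,0,0.1],"fingers":0.15},{"delta_pos":[56,18.6,59],"angular":[0,0,0.1],"fingers":0.15},{"delta_pos":[56,18.6,59],"angular":[0,0,0.1],"fingers":0.15},{"delta_pos":[56,18.6,59],"angular":[0,0,0.1],"fingers":0.15}]'
python3 - <<'E'
from h import *
c=cap('wrist','w6');d=cap('side','s6')
p=d['pixels'][140:280,170:350]
cv2.imwrite('pics/v8.png',np.hstack([c['pixels'],cv2.resize(p,None,fx=1.6,fy=384/140)[:,:288]]))
s=ctrl.sense();print(s['eef_pos'],s['ee_rot'],s['force'])
for n,X in dict(mtop=(600.2,48.3,90),m=(600.2,48.3,70),front=(575.2,49.3,82)).items():print(n,px(c,X).round())
E
```

```text
time_s: 17.25
eef_pos: [479.5, 52.8, 79.0]
ee_rot: [-0.0, 1.0, -0.019, -0.0]
force: [-0.4, -0.1, -0.4]
grip_width: 0.269
grip_force: 59.1
[479.73110086  52.75483192  79.03218939] [ 1.08569359e-05  9.99814675e-01 -1.92512555e-02 -7.17861546e-05] [-0.13094303  0.50729967 -0.57021156]
mtop [254. -82.]
m [254. -53.]
front [254.  20.]
```

View pics/v8.png

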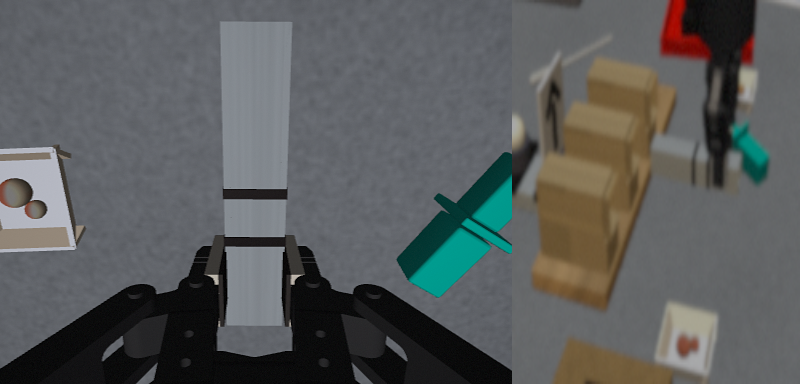

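Tube A is held straight, its front edge at (256,21) where the prediction puts it. The side view shows it level in front of the middle sleeve. Inserting.

```bash
python3 -m jog '[{"delta_pos":[15,-0.6,0],"angular":[0,0,0],"fingers":0.15},{"delta_pos":[25,-1,0],"angular":[0,0,0],"fingers":0.15},{"delta_pos":[35,-1.3,0],"angular":[0,0,0],"fingers":0.15},{"delta_pos":[45,-1.7,0],"angular":[0,0,0],"fingers":0.15},{"delta_pos":[45,-1.7,0],"angular":[0,0,0],"fingers":0.15},{"delta_pos":[45,-1.7,0],"angular":[0,0,0],"fingers":0.15}]'
```

```text
time_s: 18.1
eef_pos: [524.8, 51.3, 78.8]
ee_rot: [-0.0, 1.0, -0.019, -0.0]
force: [-0.1, 0.2, -0.7]
grip_width: 0.263
grip_force: 59.1
```

```bash
python3 -m jog '[{"delta_pos":[12,-0.5,0],"angular":[0,0,0],"fingers":0.15},{"delta_pos":[24,-1,0],"angular":[0,0,0],"fingers":0.15},{"delta_pos":[34,-1.3,0],"angular":[0,0,0],"fingers":0.15},{"delta_pos":[40,-1.5,0],"angular":[0,0,0],"fingers":0.15},{"delta_pos":[40.5,-1.5,0],"angular":[0,0,0],"fingers":0.15},{"delta_pos":[40.5,-1.5,0],"angular":[0,0,0],"fingers":0.15}]'
python3 - <<'E'
from h import *
c=cap('wrist','w7');d=cap('top','t7')
p=d['pixels'][95:215,170:330]
cv2.imwrite('pics/v9.png',np.hstack([cv2.resize(c['pixels'][:300,150:362],None,fx=1.8,fy=1.8),cv2.resize(p,(400,540),interpolation=2)]))
print(ctrl.sense()['eef_pos'])
for n,X in dict(mtop=(600.2,48.3,90),band1=(600.2,48.3,82)).items():print(n,(px(c,X)-[150,0])*1.8)
E
```

```text
time_s: 18.85
eef_pos: [565.4, 49.8, 78.8]
ee_rot: [-0.0, 1.0, -0.019, -0.0]
force: [-0.4, 0.7, -1.5]
grip_width: 0.271
grip_force: 59.1
[565.38867834  49.73852183  78.93819907]
mtop [189.09293291 360.75290749]
band1 [188.97810258 348.85951346]
```

View pics/v9.png

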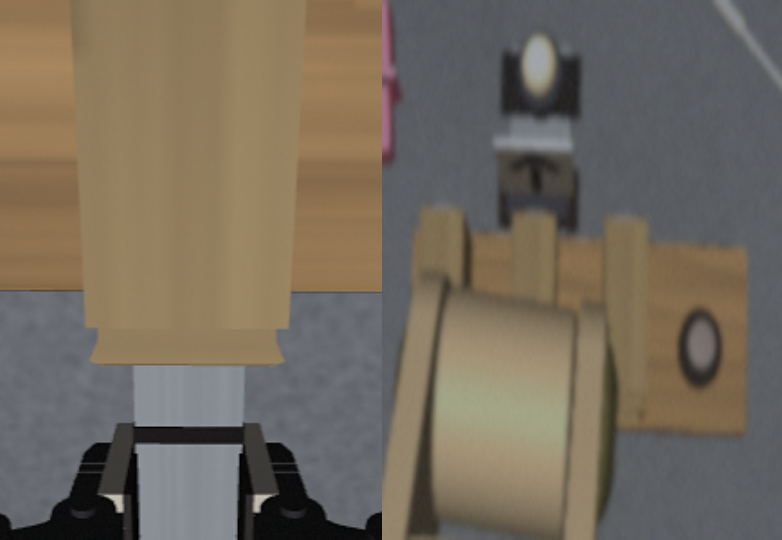

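```bash
python3 - <<'E'
from h import *
c=load('w7')
print(at(c,150+189/1.8,435/1.8,82), at(c,150+189/1.8,363.5/1.8,90))
E
```

```text
[579.95771914  49.07297212  82.        ] [599.61553145  48.34122794  90.        ]
```

Band 2 is 20 mm outside the mouth, so band 1 is level with it. Releasing and heading for tube B.

```bash
python3 -m jog '[{"delta_pos":[0,0,0],"angular":[0,0,0],"fingers":0.4},{"delta_pos":[0,0,0],"angular":[0,0,0],"fingers":0.5},{"delta_pos":[0,0,0],"angular":[0,0,0],"fingers":0.5},{"delta_pos":[0,0,40],"angular":[0,0,0],"fingers":0.5},{"delta_pos":[0,0,105],"angular":[0,0,0],"fingers":0.6},{"delta_pos":[-40,50,105],"angular":[0,0,-0.1],"fingers":0.6},{"delta_pos":[-80,100,105],"angular":[0,0,-0.25],"fingers":0.6},{"delta_pos":[-120,150,105],"angular":[0,0,-0.44],"fingers":0.6},{"delta_pos":[-160,200,105],"angular":[0,0,-0.44],"fingers":0.6},{"delta_pos":[-199,256,105],"angular":[0,0,-0.44],"fingers":0.6}]'
python3 -m jog '[{"delta_pos":[0,0,0],"angular":[0,0,0],"fingers":0.6},{"delta_pos":[0,0,0],"angular":[0,0,0],"fingers":0.6}]'
python3 - <<'E'
from h import *
c=cap('wrist','w8');d=cap('top','t8')
cv2.imwrite('pics/v10.png',np.hstack([c['pixels'],cv2.resize(d['pixels'][95:215,170:330],(280,384),interpolation=2)]))
print(ctrl.sense()['eef_pos'])
E
```

```text
time_s: 20.2
eef_pos: [374.7, 293.6, 184.2]
ee_rot: [-0.0, 0.971, -0.237, 0.0]
force: [0.7, 0.1, -0.0]
grip_width: 0.601
grip_force: 0.0
time_s: 20.45
eef_pos: [376.4, 292.1, 184.0]
ee_rot: [0.0, 0.972, -0.237, 0.0]
force: [-0.1, -0.8, 0.1]
grip_width: 0.602
grip_force: 0.0
[376.94247304 291.45531351 183.88116012]
```

View pics/v10.png

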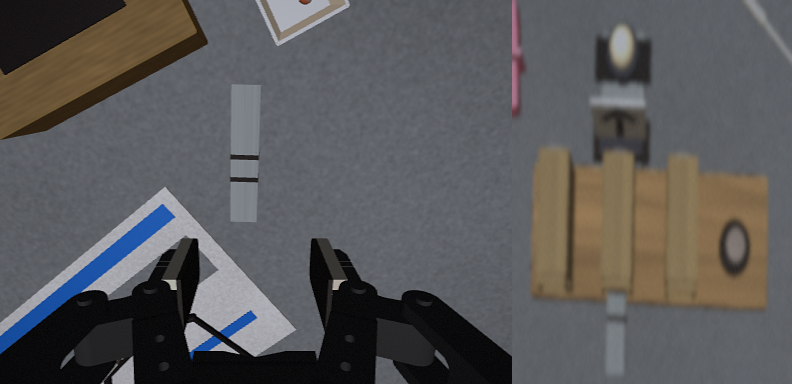

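Wrist view: tube B runs from its front (246,85) to its rear (243,221), with bands at (244,157) and (244,179), so the front faces away from the robot. Tube A sits in the middle sleeve.

```bash
python3 - <<'E'
from h import *
c=load('w8')
f=at(c,246,85,24);r=at(c,243.5,221.5,24);d=f-r;u=d/np.linalg.norm(d)
print(f,r,np.linalg.norm(d),np.arctan2(d[1],d[0]),(f+r)/2-35*u, at(c,244.5,157,24)-35*u)
s=ctrl.sense();print(s['eef_pos'])
E
```

```text
[447.6109578  262.62210856  24.        ] [342.73514551 320.61251916  24.        ] 119.84082662406168 -0.5051003733410317 [364.54364486 308.55364873  24.        ] [364.8649351  308.55578559  24.        ]
[376.94247304 291.45531351 183.88116012]
```

```bash
python3 -m jog '[{"delta_pos":[-12.3,17,-40],"angular":[0,0,-0.025],"fingers":0.6},{"delta_pos":[-12.3,17,-100],"angular":[0,0,-0.025],"fingers":0.6},{"delta_pos":[-12.3,17,-140],"angular":[0,0,-0.025],"fingers":0.6},{"delta_pos":[-12.3,17,-163],"angular":[0,0,-0.025],"fingers":0.6},{"delta_pos":[-12.3,17,-163],"angular":[0,0,-0.025],"fingers":0.6},{"delta_pos":[-12.3,17,-163],"angular":[0,0,-0.025],"fingers":0.15},{"delta_pos":[-12.3,17,-163],"angular":[0,0,-0.025],"fingers":0.15},{"delta_pos":[-12.3,17,-163],"angular":[0,0,-0.025],"fingers":0.15},{"delta_pos":[-12.3,17,-163],"angular":[0,0,-0.025],"fingers":0.15},{"delta_pos":[-12.3,17,-163],"angular":[0,0,-0.025],"fingers":0.15}]' 60
python3 -c "
from h import *
s=ctrl.sense();print(s['eef_pos'],s['ee_rot'])"
```

```text
time_s: 21.8
eef_pos: [364.8, 309.5, 22.3]
ee_rot: [-0.001, 0.969, -0.249, 0.001]
force: [-0.4, -1.7, 6.5]
grip_width: 0.262
grip_force: 59.7
[364.82121767 309.50989349  22.28831317] [-7.93193901e-04  9.68512648e-01 -2.48960233e-01  1.19289842e-03]
```

```bash
python3 -m jog '[{"delta_pos":[0,0,50],"angular":[0,0,0],"fingers":0.15},{"delta_pos":[0,0,90],"angular":[0,0,0],"fingers":0.15},{"delta_pos":[20,-40,90],"angular":[0,0,0.12],"fingers":0.15},{"delta_pos":[60,-90,90],"angular":[0,0,0.28],"fingers":0.15},{"delta_pos":[90,-135,90],"angular":[0,0,0.465],"fingers":0.15},{"delta_pos":[118.5,-171.7,75],"angular":[0,0,0.465],"fingers":0.15},{"delta_pos":[118.5,-171.7,58],"angular":[0,0,0.465],"fingers":0.15},{"delta_pos":[118.5,-171.7,58],"angular":[0,0,0.465],"fingers":0.15},{"delta_pos":[118.5,-171.7,58],"angular":[0,0,0.465],"fingers":0.15},{"delta_pos":[118.5,-171.7,58],"angular":[0,0,0.465],"fingers":0.15}]'
python3 - <<'E'
from h import *
c=cap('wrist','w9');d=cap('side','s9')
p=d['pixels'][140:280,170:350]
cv2.imwrite('pics/v11.png',np.hstack([c['pixels'],cv2.resize(p,None,fx=1.6,fy=384/140)[:,:288]]))
s=ctrl.sense();print(s['eef_pos'],s['ee_rot'],s['force'],s['grip_width'])
print(px(c,(578.4,134.2,82)))
E
```

```text
time_s: 23.05
eef_pos: [482.5, 138.1, 79.8]
ee_rot: [-0.0, 1.0, -0.019, 0.001]
force: [-0.6, -0.0, -0.2]
grip_width: 0.266
grip_force: 59.4
[482.39243466 137.99321095  79.47993282] [-2.94111103e-05  9.99824605e-01 -1.87226552e-02  4.70295916e-04] [ 0.56152967  0.21646041 -0.73648143] 0.2657503608514556
[255.53384885  19.2756954 ]
```

View pics/v11.png

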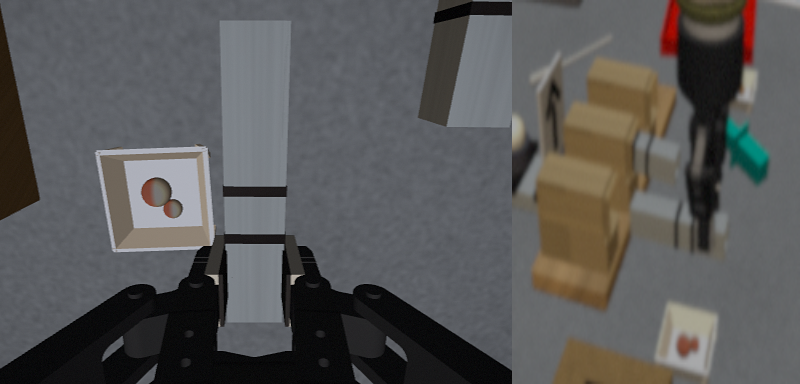

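Tube B is aligned: its front edge is at (256,20), predicted (255.5,19). Inserting.

```bash
python3 -m jog '[{"delta_pos":[15,-0.6,0.7],"angular":[0,0,0],"fingers":0.15},{"delta_pos":[25,-1,0.7],"angular":[0,0,0],"fingers":0.15},{"delta_pos":[35,-1.3,0.7],"angular":[0,0,0],"fingers":0.15},{"delta_pos":[45,-1.7,0.7],"angular":[0,0,0],"fingers":0.15},{"delta_pos":[45,-1.7,0.7],"angular":[0,0,0],"fingers":0.15},{"delta_pos":[45,-1.7,0.7],"angular":[0,0,0],"fingers":0.15}]'
```

```text
time_s: 23.9
eef_pos: [527.0, 136.0, 79.5]
ee_rot: [-0.0, 1.0, -0.019, -0.0]
force: [-0.2, -0.1, -0.7]
grip_width: 0.269
grip_force: 59.4
```

```bash
python3 -m jog '[{"delta_pos":[12,-0.5,0],"angular":[0,0,0],"fingers":0.15},{"delta_pos":[24,-1,0],"angular":[0,0,0],"fingers":0.15},{"delta_pos":[34,-1.3,0],"angular":[0,0,0],"fingers":0.15},{"delta_pos":[40,-1.5,0],"angular":[0,0,0],"fingers":0.15},{"delta_pos":[41,-1.5,0],"angular":[0,0,0],"fingers":0.15},{"delta_pos":[41,-1.5,0],"angular":[0,0,0],"fingers":0.15}]'
python3 - <<'E'
from h import *
c=cap('wrist','w10')
cv2.imwrite('pics/v12.png',cv2.resize(c['pixels'][:300,150:362],None,fx=1.8,fy=1.8))
print(ctrl.sense()['eef_pos'])
for x in (603.4,583.4):print((px(c,(x,133.8,82))-[150,0])*1.8,(px(c,(x,133.8,90))-[150,0])*1.8)
E
```

```text
time_s: 24.65
eef_pos: [568.2, 134.5, 79.5]
ee_rot: [-0.0, 1.0, -0.019, -0.0]
force: [0.4, 0.7, -1.7]
grip_width: 0.266
grip_force: 59.4
[568.11480734 134.4701029   79.59930147]
[185.12604737 346.07856781] [185.00082406 357.74214186]
[188.70160589 430.88314071] [188.79588958 447.08911125]
```

View pics/v12.png

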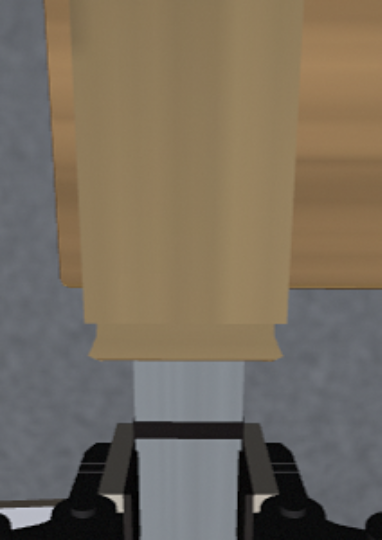

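Band 2 is at (188,430), where the prediction puts it. Releasing, then moving above the lamp button.

```bash
python3 -m jog '[{"delta_pos":[0,0,0],"angular":[0,0,0],"fingers":0.4},{"delta_pos":[0,0,0],"angular":[0,0,0],"fingers":0.5},{"delta_pos":[0,0,0],"angular":[0,0,0],"fingers":0.5},{"delta_pos":[0,0,40],"angular":[0,0,0],"fingers":0.5},{"delta_pos":[0,0,100],"angular":[0,0,0],"fingers":0.5},{"delta_pos":[0,0,100],"angular":[0,0,0],"fingers":0.3},{"delta_pos":[-28,-150,100],"angular":[0,0,0],"fingers":0},{"delta_pos":[-28,-300,100],"angular":[0,0,0],"fingers":0},{"delta_pos":[-28,-300,100],"angular":[0,0,0],"fingers":0},{"delta_pos":[-28,-300,100],"angular":[0,0,0],"fingers":0}]' 40
python3 - <<'E'
from h import *
c=cap('wrist','w11');d=cap('top','t11');e=cap('side','s11')
I=np.hstack([cv2.resize(d['pixels'],(512,384)),cv2.resize(e['pixels'][140:280,170:350],(288,384))])
J=np.hstack([c['pixels'][:216],cv2.resize(d['pixels'][100:230,165:290],(288,216))])
cv2.imwrite('pics/v13.png',np.vstack([I,J]))
print(ctrl.sense()['eef_pos'],px(c,(639.7,-114.5,30)))
E
```

```text
time_s: 25.95
eef_pos: [543.3, -115.9, 179.0]
ee_rot: [-0.0, 1.0, -0.019, -0.0]
force: [1.3, 1.2, -0.2]
grip_width: -0.004
grip_force: 0.0
[ 543.2899621  -116.51049792  178.71103848] [247.66791326  57.85684967]
```

View pics/v13.png

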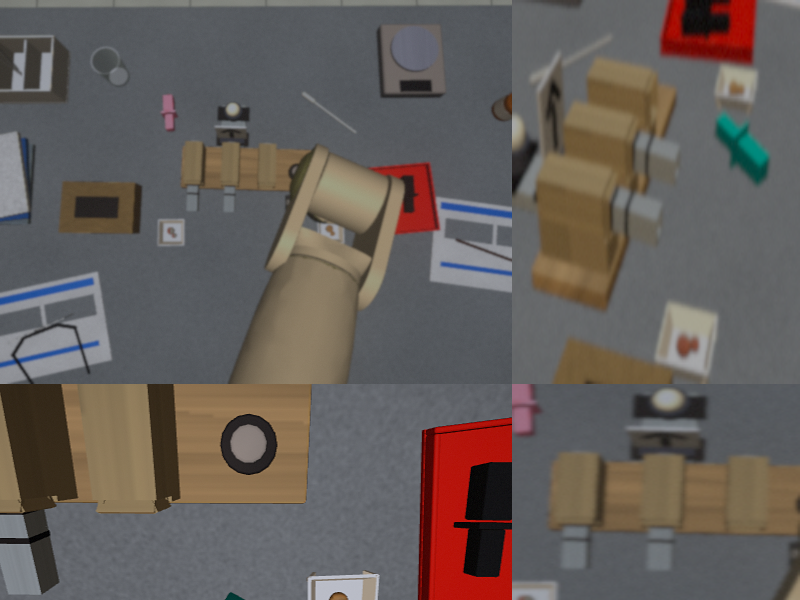

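Both tubes are in sleeves 1 and 2, both plugs are in the tray, the boats have not moved, and the button is at (248,59) as predicted. Pressing it now.

```bash
python3 -m jog '[{"delta_pos":[50,1,0],"angular":[0,0,0],"fingers":0},{"delta_pos":[96.4,2,0],"angular":[0,0,0],"fingers":0},{"delta_pos":[96.4,2,-50],"angular":[0,0,0],"fingers":0},{"delta_pos":[96.4,2,-100],"angular":[0,0,0],"fingers":0},{"delta_pos":[96.4,2,-120],"angular":[0,0,0],"fingers":0},{"delta_pos":[96.4,2,-120],"angular":[0,0,0],"fingers":0},{"delta_pos":[96.4,2,-120],"angular":[0,0,0],"fingers":0}]'
python3 -m jog '[{"delta_pos":[0,0,-3],"angular":[0,0,0],"fingers":0},{"delta_pos":[0,0,-6],"angular":[0,0,0],"fingers":0},{"delta_pos":[0,0,-8],"angular":[0,0,0],"fingers":0},{"delta_pos":[0,0,-8],"angular":[0,0,0],"fingers":0},{"delta_pos":[0,0,-8],"angular":[0,0,0],"fingers":0}]'
```

```text
time_s: 26.98
eef_pos: [641.3, -112.2, 61.8]
ee_rot: [0.001, 1.0, -0.019, 0.002]
force: [0.5, -0.3, -0.1]
grip_width: -0.0
grip_force: 0.0
time_s: 27.6
eef_pos: [641.2, -112.4, 53.0]
ee_rot: [0.0, 1.0, -0.019, 0.001]
force: [1.4, 0.0, 8.2]
grip_width: -0.001
grip_force: 4.2
```

```bash
python3 -m jog '[{"delta_pos":[0,0,-1],"angular":[0,0,0],"fingers":0},{"delta_pos":[0,0,-2],"angular":[0,0,0],"fingers":0},{"delta_pos":[0,0,-2],"angular":[0,0,0],"fingers":0}]'; python3 -m jog '[{"delta_pos":[0,0,-1],"angular":[0,0,0],"fingers":0},{"delta_pos":[0,0,-2],"angular":[0,0,0],"fingers":0},{"delta_pos":[0,0,-2],"angular":[0,0,0],"fingers":0}]'
```

```text
time_s: 27.98
eef_pos: [641.3, -112.4, 52.8]
ee_rot: [0.001, 1.0, -0.019, 0.002]
force: [-4.5, 1.1, 20.4]
grip_width: 0.005
grip_force: 10.6
time_s: 28.35
eef_pos: [641.4, -112.4, 52.5]
ee_rot: [0.001, 1.0, -0.019, 0.002]
force: [-11.1, 3.4, 34.4]
grip_width: 0.001
grip_force: 16.9
```

```bash
python3 -m jog '[{"delta_pos":[0,0,12],"angular":[0,0,0],"fingers":0},{"delta_pos":[-1.5,-2.2,14],"angular":[0,0,0],"fingers":0},{"delta_pos":[-1.5,-2.2,14],"angular":[0,0,0],"fingers":0}]'
for i in 1 2 3 4; do python3 -m jog '[{"delta_pos":[0,0,-2],"angular":[0,0,0],"fingers":0},{"delta_pos":[0,0,-2],"angular":[0,0,0],"fingers":0}]' | egrep 'eef|force:'; done
python3 - <<'E'
from h import *
d=cap('side','s12');c=cap('wrist','w12')
q=(px(d,(640,-114,25))).astype(int);print(q)
p=d['pixels'][max(q[1]-50,0):q[1]+50,q[0]-60:q[0]+60]
cv2.imwrite('pics/v14.png',np.hstack([cv2.resize(p,None,fx=3,fy=3),c['pixels'][:300,76:436]]))
E
```

```text
time_s: 28.72
eef_pos: [638.2, -114.3, 60.8]
ee_rot: [-0.0, 1.0, -0.019, -0.001]
force: [0.4, -0.5, -0.8]
grip_width: 0.002
grip_force: 0.0
eef_pos: [638.5, -114.2, 59.0]
force: [-0.9, 1.1, 1.0]
grip_force: 0.7
eef_pos: [638.7, -114.2, 57.5]
force: [-1.3, 0.4, 1.8]
grip_force: 1.1
eef_pos: [638.8, -114.2, 55.6]
force: [-1.7, 0.7, 4.2]
grip_force: 1.7
eef_pos: [638.8, -114.3, 53.6]
force: [-1.9, 1.0, 4.1]
grip_force: 2.2
[249 175]
```

View pics/v14.png

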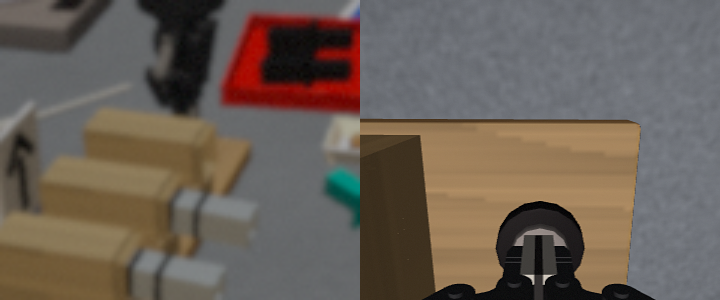

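The fingers are centred on the button. The spring force rises from about 59 mm to the stop near 53 mm, so it was pressed. I'll press once more, then retreat.

```bash
python3 -m jog '[{"delta_pos":[0,0,-2],"angular":[0,0,0],"fingers":0},{"delta_pos":[0,0,-2.5],"angular":[0,0,0],"fingers":0},{"delta_pos":[0,0,-2.5],"angular":[0,0,0],"fingers":0}]'
python3 -m jog '[{"delta_pos":[0,0,40],"angular":[0,0,0],"fingers":0},{"delta_pos":[0,0,100],"angular":[0,0,0],"fingers":0},{"delta_pos":[0,0,160],"angular":[0,0,0],"fingers":0},{"delta_pos":[-100,0,200],"angular":[0,0,0],"fingers":0},{"delta_pos":[-150,-30,200],"angular":[0,0,0],"fingers":0},{"delta_pos":[-200,-60,200],"angular":[0,0,0],"fingers":0},{"delta_pos":[-200,-60,200],"angular":[0,0,0],"fingers":0},{"delta_pos":[-200,-60,200],"angular":[0,0,0],"fingers":0}]'
python3 - <<'E'
from h import *
d=cap('top','t13'); b=load('t11')
# change of tubes region since before press
A=d['pixels'][120:215,170:262].astype(int);B=b['pixels'][120:215,170:262].astype(int)
print(abs(A-B).mean(), abs(A-B).max())
print(ctrl.finish_job())
E
```

```text
time_s: 30.2
eef_pos: [638.9, -114.3, 52.8]
ee_rot: [0.0, 1.0, -0.019, 0.0]
force: [-8.1, 1.5, 17.5]
grip_width: -0.002
grip_force: 8.5
time_s: 31.2
eef_pos: [437.8, -175.0, 251.3]
ee_rot: [0.0, 1.0, -0.02, 0.0]
force: [0.0, 0.3, -0.1]
grip_width: -0.002
grip_force: 0.0
5.502479023646072 11
the job is handed in; nothing more can be done
None
```

I handed the job in at about 31 s: both plugs are in the tray, both tubes are in sleeves 1 and 2 at the first band (target on the near saddle), and the lamp button was pressed to its stop; the hand-in returned no verdict.

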